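# Shut off the packing gas in the bench service trough

## Task

The packing gas has to be shut off. With the fingertips, push the steel cover plate of the bench's service trough all the way along to its stop over the closed part of the trough, keeping it lying flat in its guides (do not lift it), and leave it there; then push the red valve handle round until it is fully shut. Leave the blue handle as it is, and leave the jars and the stack of caps where they stand.

Things in the scene. Friction and masses are not known exactly. Their poses are not given: they have to be found in the camera images.
- trough: Aluminium service trough fixed to the table, 186 mm wide along its x (230 mm over its 6 mm high feet), 477 mm long along its y (-354 to +124 mm), walls 104 and end plates 106 mm high. Origin at table level under the middle of its open bay. Its x points to the rear (away from the robot at yaw 0), its y to the left. Outlets ringed in their valve's colour stick out in front to x -127 mm, height 46 mm.
- bay (a point): Middle of the open bay, 96 mm above the table, where the cover's ledges are. The bay is open from y -110 to +119 mm and x -75 to +75 mm (trough axes); beyond y -110 the trough is closed by a fixed plate 1.5 mm below the ledges. Outside the left end, y +123 to +190 mm, stands a brass gas inlet with a gauge, 94 mm high.
- end_stop (a point): Inner face of the end plate at the closed end of the trough, at ledge height: the cover's edge meets it when the cover is fully aside (cover origin then at trough y -232 mm).
- cover: Loose steel cover, about 0.6 kg, 174 mm (x) by 235 mm (y) by 4 mm, lying on the ledges between the side walls (2 mm play each side), axes along the trough's. Origin at the centre of its underside, 96 mm above the table. It starts over the bay and hides both valves (trough y -15 to 0 mm); it slides to the trough's -y. Sliding takes 1 to 6 N.
- strip_top (a point): Top middle of the black push strip that stands across the cover's middle, 32 mm above the cover's underside. The strip runs along the cover's x, 120 mm long, 5 mm thick; its foot, 7 mm above the underside, reaches 20 mm to the -y side only.
- red_pivot (a point): Axis of the red valve's stem, at the mid-height of its handle (67 mm above the table). In the trough's frame it lies at x +35 mm and y about +40 or -45 mm: the red and the blue valve may be swapped. Pipes and valve bodies under the handles reach 48 mm above the table, the stems higher.
- red_tip (a point): Outer end of the red valve handle, 65 mm from the stem axis, at the handle's mid-height. Its red plastic sleeve is 14 mm wide, 15 mm high (60 to 75 mm above the table) and covers the handle from 22 to 65 mm from the axis.
- red_handle (a joint): Angle of the red handle, rad: 0 fully open (pointing from the stem to the trough's -x, the front), 1.571 fully shut at its stop (pointing to the trough's +y). Shutting turns it clockwise seen from above. It starts at 0 to 0.3 and stays where it is left; turning it takes 0.35 N m, about 8 N at the sleeve.
- blue_pivot (a point): Axis of the blue valve's stem, like red_pivot, in the other place.
- blue_tip (a point): Outer end of the blue valve handle, of the same size and shape as the red one.
- blue_handle (a joint): Angle of the blue handle, rad, as for red; starts between 0 and 0.3.
- jar_a: Amber jar with a gold cap, 62 mm diameter, 94 mm high, loose, standing behind the left end of the trough; origin at the centre of its underside.
- jar_b: A second jar like it, behind the closed part of the trough.
- caps: Stack of four gold caps, 57 mm diameter, 62 mm high, one loose body, on the table left of the trough; origin at the centre of its underside.
There are look-alikes about, which are no part of the job. Of the things shaped like the caps, the gold one is meant.

How it is judged:
By the outcome, as a careful person would: the job done as asked, in the order asked, and still so for the second after the job is handed in, with the robot touching nothing.
It also fails if it takes over 51 s, if anything falls off the work surface, if the arm or the gripper's body presses on something with over 40 N, if the wrist force passes 120 N, or if a joint passes its speed limit or range.

## Robot

A 6-joint arm with a two-finger parallel gripper is mounted at the origin on the work surface. World frame = base frame: x ahead of the robot, y to its left, z up, the work surface at z = 0. Lengths are in mm, angles in rad, forces in N, time in s.
With the tool pointing down it reaches from about 400 to 925 mm from the base axis. Payload 12.5 kg.
Tool frame: the origin (TCP) lies at the very end of the fingers, on their centre line; the grasp point (between the pads) lies 19 mm behind it; z points along the fingers, y is the line along which they close (so a half turn about z gives the same grasp; the last joint's range is limited). The gripper opens to 95 mm and grips with 3 to 60 N. Pads are 20 mm wide; open, the fingers measure 119 mm over their backs; the gripper's body (75 mm by 180 mm) begins 59 mm behind the grasp point.
Start: joints at [-1.232, 0.491, 1.559, -0, 1.092, -0.106], TCP at [268.948, -564.193, 214.661] pointing down, gripper open.
Joint ranges: [-3.1, 3.1], [-0.84, 2.19], [0.05, 2.79], [-1.13, 4.28], [0.06, 2.93], [-2.69, 2.69]. Speed limits (rad/s): [2.22, 2.22, 2.79, 3.14, 3.14, 3.14].

## Interface

Orientations are given as [roll, pitch, yaw] about the fixed x, y, z axes, in that order (R = Rz(yaw) Ry(pitch) Rx(roll)).
In Python, from cell import * gives the robot as it stands.
- The arm moves only by the tool jog_arm, never from a script. Its argument "targets" is a list of rows, each an object with "turn": the turn, a rotation vector about the world's x, y, z in degrees, a list of three; "slide": the shift along the world's x, y, z in mm, a list of three; "claw": the opening in per cent of the stroke, from 0 (shut) to 100 (fully open). In form: [{"turn": [wx, wy, wz], "slide": [x, y, z], "claw": claw}, ...]. A call has 1 to 5 rows; each row shifts and turns the commanded pose from where the row before left it; what a row does not reach is not made up. A row lasts 1/8 s, in which the tool goes at most 62.5 mm and 10.7 degrees, less where a joint would pass 70% of its speed; a pose out of reach is approached as far as the arm can. A call with a gripper value outside its range is refused whole. The fingers move at their own pace and stop on an object; the grip force is fixed at half the most. Time passes only in rows, so rows that do not move let the fingers close. It gives the time, the measured TCP pose, the force, the opening and the grip force at its end, in the units of the state.
- state(): the state, without advancing time (a new reading comes with each control period).
- read_camera(name): name is "scene" or "top" or "wrist"; returns a dict with "frame" (384x512x3 uint8, blue, green, red), "mtx" (3x3 intrinsics, pixels), "R" (3x3) and "t" (3): a world point X has camera coordinates R X + t. Camera axes: x right, y down, z forward; pixel columns grow to the right and rows downward; lengths in mm; the calibration is good to about 2 mm. A picture is of the moment at which its call begins. There is no depth.
- job_done(): hands the job in; it is judged then, once.
Trained networks look in the newest picture that a camera, given by its name, has taken for a name from the list of things; names that differ only in an ending like _2 or _b are one class to them, and where a whole thing is asked for, a point or a joint stands for the part that bears it (a point fixed in the world has none). Each returns a list of dicts, best first, with "conf" (0 to 1); they miss things now and then, are a little off and sometimes report something else, mostly with a low value. They report only what shows in the picture. A call takes as long as a camera call. They do not tell look-alikes from the thing itself.
- look_for(query, camera): "xy" ([column, row] in pixels, amid what is visible of it).
The state is a dict: "t": time; "joints": joint angles; "qvel": joint speeds; "tau": joint torques, N m; "eef_pos": TCP position; "tcp_rot": TCP orientation; "ft_force": force on the tool from outside, world axes, zero at the start; "moment": the same for the moment, N m; "opening": opening from 0.0 (shut) to 1.0 (fully open); "grip_force": force on a finger pad.
Only numpy, scipy, OpenCV 4.12 (cv2) and the standard library are available. Lean on these libraries where they do the work, as an engineer would, in place of code of your own. Each camera call takes 0.05 s, during which the arm holds its last target. There are 200 camera calls.

## Working session

There is one attempt and no reset: what is moved stays moved. The work goes in short steps, Python scripts to look and compute and a tool call to move; the robot and the scene stay as the last step left them, time stands still between calls to the robot, and variables do not carry over. Pictures are saved under pics/ and viewed, at most 10 in all, crops included, and the job is handed in when it is done.

Besides the shell and the picture viewer there is one more tool, called after ">>>" in YAML: its name, and indented under it one key for each argument. jog_arm: Moves the arm, as the interface text tells. Its arguments: {"type":"object","properties":{"targets":{"type":"array","items":{"type":"object","properties":{"turn":{"type":"array","items":{"type":"number"}},"slide":{"type":"array","items":{"type":"number"}},"claw":{"type":"number"}}}}},"required":["targets"]}

```bash
mkdir -p pics
python3 - <<'E'
from cell import *
import cv2
s=state();print(s['t'],s['eef_pos'],s['tcp_rot'],s['opening'])
ims=[]
for c in("scene","top"):
    f=read_camera(c);cv2.imwrite(f'pics/{c}0.png',f['frame'])
    import numpy as np;np.savez(c+'.npz',**f)
    for q in("cover","strip_top","jar_a","caps","trough","end_stop","bay"):
        print(c,q,[([round(v) for v in d['xy']],round(d['conf'],2)) for d in look_for(q,c)[:3]])
E
```

```text
0.0 [ 268.83832787 -563.92702106  214.07300732] [-3.14046417e+00 -1.06510379e-04  4.44789538e-01] 0.9983249424332069
scene cover [([262, 192], 0.56)]
scene strip_top [([263, 195], 0.76)]
scene jar_a [([236, 247], 0.84), ([201, 187], 0.63)]
scene caps [([281, 315], 0.98), ([304, 282], 0.82)]
scene trough [([243, 166], 0.78)]
scene end_stop [([239, 163], 0.65), ([302, 283], 0.24)]
scene bay [([237, 163], 0.89)]
top cover [([242, 210], 0.81)]
top strip_top [([241, 207], 0.63)]
top jar_a [([293, 167], 0.67), ([217, 157], 0.62), ([242, 214], 0.31)]
top caps [([156, 187], 0.79), ([217, 158], 0.31)]
top trough [([311, 223], 0.73)]
top end_stop [([309, 223], 0.76)]
top bay [([308, 226], 0.65)]
```

View pics/top0.png

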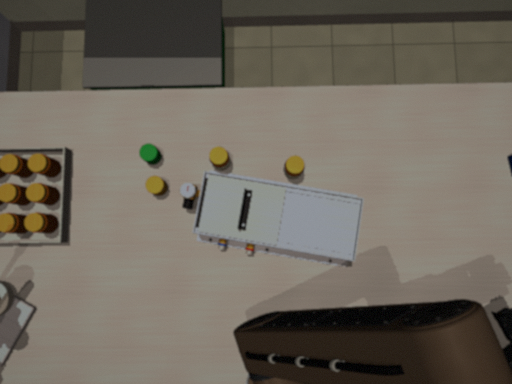

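View pics/scene0.png

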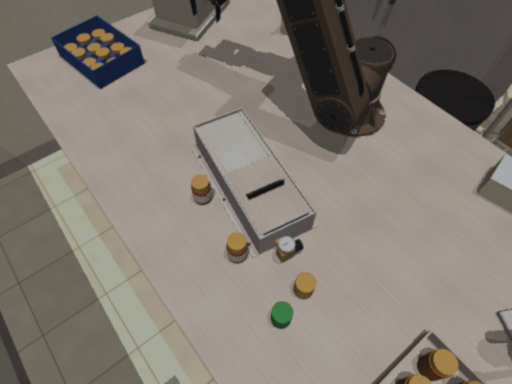

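The top view shows the trough with its corners near (205,173), (362,198), (352,264) and (196,236). The strip is at (244,210), the outlets at (222,244) and (250,249), and the jars at (219,157) and (294,166). The gold caps are at (156,186), with a green look-alike at (150,153). The scene view shows the cover over the left bay. I'll enlarge to get the corners and the outlet colours.

```bash
cat > h.py <<'E'
import numpy as np,cv2
def load(c): return np.load(c+'.npz')
def back(f,px,z):
    d=np.linalg.inv(f['mtx'])@np.array([px[0],px[1],1.]); d=f['R'].T@d; o=-f['R'].T@f['t']
    return o+d*(z-o[2])/d[2]
def proj(f,X):
    c=np.atleast_2d(X)@f['R'].T+f['t']; p=c@f['mtx'].T; return p[:,:2]/p[:,2:]
def W(P,p): # trough -> world, P=(x,y,yaw)
    p=np.atleast_2d(p).astype(float);c,s=np.cos(P[2]),np.sin(P[2])
    return np.c_[P[0]+c*p[:,0]-s*p[:,1],P[1]+s*p[:,0]+c*p[:,1],p[:,2]]
E
python3 - <<'E'
from h import *
from scipy.optimize import least_squares
f=load('top');px=np.array([[205,173],[362,198],[352,264],[196,236]])
m=np.array([[93,124,105],[93,-354,105],[-93,-354,105],[-93,124,105]])
r=least_squares(lambda P:(proj(f,W(P,m))-px).ravel(),[back(f,(242,210),100)[0],back(f,(242,210),100)[1],0])
print(r.x,r.fun.round(1))
np.save('P.npy',r.x)
a=cv2.resize(f['frame'][160:275,185:375],None,fx=4,fy=4,interpolation=cv2.INTER_CUBIC)
cv2.imwrite('pics/crop.png',a)
E
```

```text
[ 5.31477502e+02  1.34799408e+02 -1.78873865e-01] [-1.3  0.2  1.9  1.5  3.1 -1.1 -3.8 -0.8]
```

View pics/crop.png

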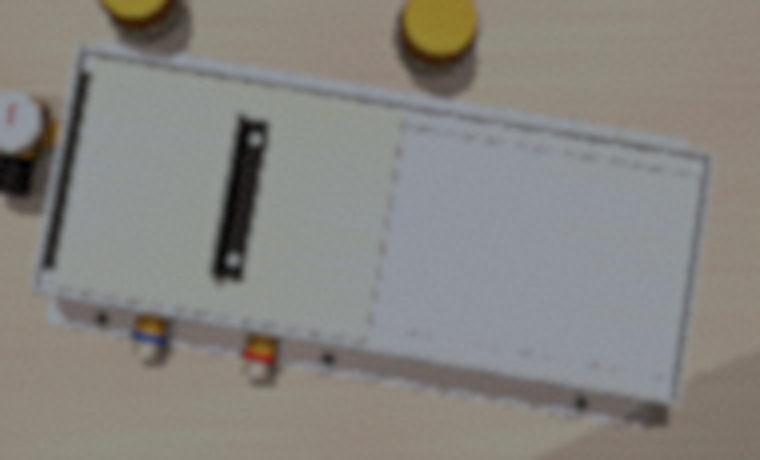

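Clear now: red ring on the right at crop (258,355), blue on the left at (150,335). That puts red at trough y −45, to be confirmed once the cover is off. The strip runs from crop (242,117) to (228,278). I'll refit the trough pose.

Run:
```python
from h import *
from scipy.optimize import least_squares
f=load('top');g=load('scene')
c=np.array([[82,50],[708,157],[676,402],[37,292]])
px=(c+.5)/4-.5+[185,160]
m=np.array([[93,124,105],[93,-354,105],[-93,-354,105],[-93,124,105]])
r=least_squares(lambda P:(proj(f,W(P,m))-px).ravel(),np.load('P.npy'))
P=r.x;print(P,r.fun.round(1));np.save('P.npy',P)
for z,q in((128,(254,120)),(128,(232,278))):
    w=back(f,(np.array(q)+.5)/4-.5+[185,160],z);d=w[:2]-P[:2];C,S=np.cos(P[2]),np.sin(P[2]);print('strip trough',C*d[0]+S*d[1],-S*d[0]+C*d[1])
a=cv2.resize(g['frame'][95:275,170:350],None,fx=3.3,fy=3.3,interpolation=cv2.INTER_CUBIC)
for X in W(P,np.r_[m,[[60,0,128],[-60,0,128],[-127,-45,46],[-127,40,46]]]):
    u=(proj(g,X)[0]-[170,95])*3.3;cv2.circle(a,tuple(int(v) for v in u),3,(0,0,255),1)
cv2.imwrite('pics/s.png',a)
```

```text
[ 5.37210379e+02  1.35163706e+02 -1.82273808e-01] [-1.4 -0.9  2.1 -0.9  1.1  1.2 -1.9  0.4]
strip trough 57.68093740868436 -17.113762420433943
strip trough -57.470585021273116 -21.137252514357744
```

View pics/s.png

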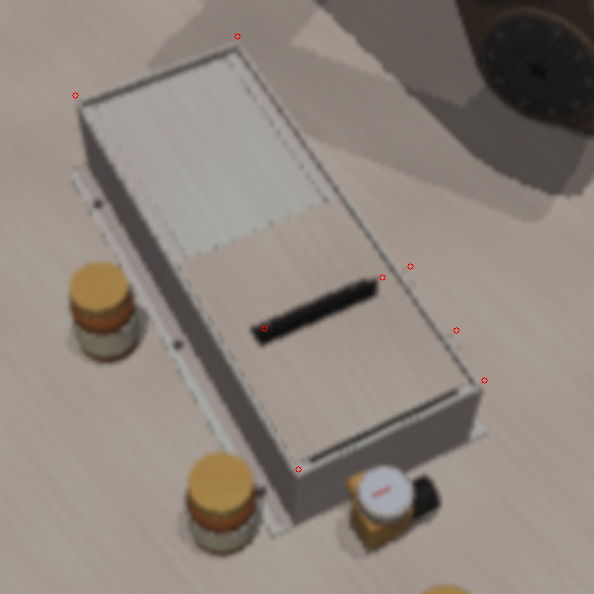

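The overlay is a few mm off at the far end, at crop (80,105) and (238,46). I'll fit both views jointly, then check with the wrist camera from close up.

Run:
```python
from h import *
from scipy.optimize import least_squares
f=load('top');g=load('scene')
pt=(np.array([[82,50],[708,157],[676,402],[37,292],[238,117],[214,275]])+.5)/4-.5+[185,160]
ps=(np.array([[298,470],[80,105],[238,46],[480,388],[258,333],[376,284]])+.5)/3.3-.5+[170,95]
m=np.array([[93,124,105],[93,-354,105],[-93,-354,105],[-93,124,105],[60,2.5,128],[-60,0,128]]);m[5,1]=2.5
def res(q):
    w=W(q,m);return np.r_[(proj(f,w)-pt).ravel(),(proj(g,w)-ps).ravel()]
r=least_squares(res,np.load('P.npy'),loss='soft_l1')
P=r.x;print(P);print(res(P).reshape(-1,4).round(1))
print('noyend',least_squares(lambda q:np.delete(res(q).reshape(-1,2),[1,2,7,8],0).ravel(),P).x)
C,S=np.cos(P[2]),np.sin(P[2])
np.save('P.npy',P)
print(W(P,[[0,35,190],[0,30,190],[0,-232,100]]).round(),np.degrees(np.pi/2+P[2]))
```

```text
[ 5.38985113e+02  1.33504488e+02 -1.87469719e-01]
[[-0.7 -1.7  2.7 -0.9]
 [ 1.4  1.2 -1.4 -0.4]
 [-1.8 -1.8 -3.3 -0.4]
 [-0.8  0.1 -1.4 -2.7]
 [-0.  -2.6  0.7 -1.7]
 [ 1.8 -0.4  1.9 -1.1]]
noyend [ 5.39387729e+02  1.30473188e+02 -1.76698859e-01]
[[546. 168. 190.]
 [545. 163. 190.]
 [496. -94. 100.]] 79.25877632727627
```

>>> jog_arm:
  targets:
    - {"turn": [0, 0, 3.6], "slide": [18.5, 49.5, -1], "claw": 60}
    - {"turn": [0, 0, 3.6], "slide": [18.5, 49.5, -1], "claw": 60}
    - {"turn": [0, 0, 3.6], "slide": [18.5, 49.5, -1], "claw": 60}
    - {"turn": [0, 0, 3.6], "slide": [18.5, 49.5, -1], "claw": 60}
    - {"turn": [0, 0, 3.6], "slide": [18.5, 49.5, -1], "claw": 60}

```text
t: 1.42
eef_pos: [361.8, -315.2, 209.8]
tcp_rot: [3.141, -0.0, 0.761]
ft_force: [1.0, -1.0, 0.1]
opening: 0.607
grip_force: 0.0
```

>>> jog_arm:
  targets:
    - {"turn": [0, 0, 3.6], "slide": [18.5, 49.5, -1], "claw": 60}
    - {"turn": [0, 0, 3.6], "slide": [18.5, 49.5, -1], "claw": 60}
    - {"turn": [0, 0, 3.6], "slide": [18.5, 49.5, -1], "claw": 60}
    - {"turn": [0, 0, 3.6], "slide": [18.5, 49.5, -1], "claw": 60}
    - {"turn": [0, 0, 3.6], "slide": [18.5, 49.5, -1], "claw": 60}

```text
t: 2.05
eef_pos: [454.5, -67.6, 204.9]
tcp_rot: [3.141, -0.0, 1.075]
ft_force: [0.4, -0.5, 0.0]
opening: 0.597
grip_force: 0.0
```

>>> jog_arm:
  targets:
    - {"turn": [0, 0, 3.6], "slide": [18.5, 49.5, -1], "claw": 60}
    - {"turn": [0, 0, 3.6], "slide": [18.5, 49.5, -1], "claw": 60}
    - {"turn": [0, 0, 3.6], "slide": [18.5, 49.5, -1], "claw": 60}
    - {"turn": [0, 0, 3.6], "slide": [18.5, 49.5, -1], "claw": 60}
    - {"turn": [0, 0, 3.6], "slide": [18.5, 49.5, -1], "claw": 60}

```text
t: 2.68
eef_pos: [546.9, 180.2, 199.8]
tcp_rot: [3.141, -0.0, 1.39]
ft_force: [0.6, -0.2, 0.0]
opening: 0.605
grip_force: 0.0
```

Run:
```python
from cell import *
from h import *
f=read_camera("wrist");np.savez('wrist.npz',**f);s=state();print(s['t'],s['eef_pos'],s['tcp_rot'],s['ft_force'])
P=np.load('P.npy');a=cv2.resize(f['frame'],None,fx=1.5,fy=1.5)
for X in W(P,[[60,2.5,128],[-60,2.5,128],[93,124,105],[-93,124,105],[87,117,100],[-87,117,100]]):
    u=proj(f,X)[0];print(u.round());cv2.circle(a,tuple(int(v*1.5) for v in u),4,(0,0,255),1)
cv2.imwrite('pics/w1.png',a)
```

```text
2.725 [548.43074398 184.60611108 199.5284561 ] [ 3.14021085e+00 -1.86541989e-03  1.39423573e+00] [-2.91298284  1.80109501 -1.5734189 ]
[318. 241.]
[195. 240.]
[355. 113.]
[160. 111.]
[346. 120.]
[168. 119.]
```

View pics/w1.png

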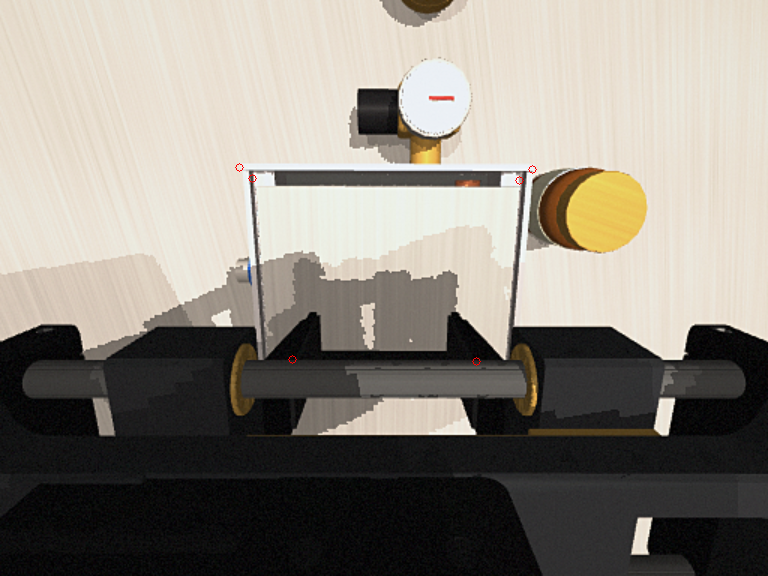

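The wrist view has the left end plate at row 167 (crop), 1–2 mm from the model. The cover and strip are where expected, with the strip near (385,357) under the gripper. The TCP is at about trough (0,+52), so I'll go down and push along trough −y.

>>> jog_arm:
  targets:
    - {"turn": [0, 0, -0.5], "slide": [0, 0, -45], "claw": 60}
    - {"turn": [0, 0, 0], "slide": [0, 0, -35], "claw": 60}
    - {"turn": [0, 0, 0], "slide": [0, 0, -11], "claw": 60}
    - {"turn": [0, 0, 0], "slide": [0, 0, 0], "claw": 60}

```text
t: 3.22
eef_pos: [546.6, 178.2, 108.8]
tcp_rot: [-3.141, 0.0, 1.378]
ft_force: [-0.1, -0.3, 0.5]
opening: 0.601
grip_force: 0.0
```

>>> jog_arm:
  targets:
    - {"turn": [0, 0, 0], "slide": [-2.8, -14.7, 0], "claw": 60}
    - {"turn": [0, 0, 0], "slide": [-2.8, -14.7, 0], "claw": 60}
    - {"turn": [0, 0, 0], "slide": [-2.8, -14.7, 0], "claw": 60}
    - {"turn": [0, 0, 0], "slide": [-2.8, -14.7, 0], "claw": 60}
    - {"turn": [0, 0, 0], "slide": [-2.8, -14.7, 0], "claw": 60}

```text
t: 3.85
eef_pos: [532.8, 104.0, 109.4]
tcp_rot: [3.14, -0.001, 1.378]
ft_force: [1.7, 5.9, 4.6]
opening: 0.6
grip_force: 2.7
```

>>> jog_arm:
  targets:
    - {"turn": [0, 0, 0], "slide": [-2.8, -14.7, 0], "claw": 60}
    - {"turn": [0, 0, 0], "slide": [-2.8, -14.7, 0], "claw": 60}
    - {"turn": [0, 0, 0], "slide": [-2.8, -14.7, 0], "claw": 60}
    - {"turn": [0, 0, 0], "slide": [-2.8, -14.7, 0], "claw": 60}
    - {"turn": [0, 0, 0], "slide": [-2.8, -14.7, 0], "claw": 60}

```text
t: 4.47
eef_pos: [518.6, 30.4, 109.3]
tcp_rot: [3.14, -0.001, 1.378]
ft_force: [1.0, 5.9, 3.9]
opening: 0.601
grip_force: 2.7
```

>>> jog_arm:
  targets:
    - {"turn": [0, 0, 0], "slide": [-2.8, -14.7, 0], "claw": 60}
    - {"turn": [0, 0, 0], "slide": [-2.8, -14.7, 0], "claw": 60}
    - {"turn": [0, 0, 0], "slide": [-2.8, -14.7, 0], "claw": 60}
    - {"turn": [0, 0, 0], "slide": [-2.8, -14.7, 0], "claw": 60}
    - {"turn": [0, 0, 0], "slide": [-2.8, -14.7, 0], "claw": 60}

```text
t: 5.1
eef_pos: [504.3, -43.0, 109.2]
tcp_rot: [3.141, -0.0, 1.378]
ft_force: [1.6, 4.4, 5.1]
opening: 0.599
grip_force: 2.7
```

>>> jog_arm:
  targets:
    - {"turn": [0, 0, 0], "slide": [-1.5, -7.8, 0], "claw": 60}
    - {"turn": [0, 0, 0], "slide": [-1.1, -5.9, 0], "claw": 60}
    - {"turn": [0, 0, 0], "slide": [-0.9, -4.9, 0], "claw": 60}
    - {"turn": [0, 0, 0], "slide": [-0.6, -2.9, 0], "claw": 60}

```text
t: 5.6
eef_pos: [500.3, -63.9, 108.9]
tcp_rot: [3.141, -0.0, 1.378]
ft_force: [0.8, 4.9, 3.5]
opening: 0.599
grip_force: 2.8
```

>>> jog_arm:
  targets:
    - {"turn": [0, 0, 0], "slide": [-0.7, -3.9, 0], "claw": 60}
    - {"turn": [0, 0, 0], "slide": [-0.7, -3.9, 0], "claw": 60}
    - {"turn": [0, 0, 0], "slide": [-0.4, -2, 0], "claw": 60}

```text
t: 5.98
eef_pos: [498.5, -73.6, 108.9]
tcp_rot: [3.141, -0.0, 1.378]
ft_force: [1.6, 5.6, 4.8]
opening: 0.6
grip_force: 2.8
```

>>> jog_arm:
  targets:
    - {"turn": [0, 0, 0], "slide": [-0.4, -2, 0], "claw": 60}
    - {"turn": [0, 0, 0], "slide": [-0.4, -2, 0], "claw": 60}

```text
t: 6.22
eef_pos: [497.6, -76.7, 108.9]
tcp_rot: [-3.141, -0.002, 1.378]
ft_force: [2.6, 22.0, 7.9]
opening: 0.6
grip_force: 11.1
```

>>> jog_arm:
  targets:
    - {"turn": [0, 0, 0], "slide": [-0.4, -2, 0], "claw": 60}
    - {"turn": [0, 0, 0], "slide": [-0.2, -1, 0], "claw": 60}

```text
t: 6.48
eef_pos: [496.9, -77.0, 108.9]
tcp_rot: [-3.141, -0.005, 1.379]
ft_force: [7.6, 42.5, 8.5]
opening: 0.601
grip_force: 21.5
```

>>> jog_arm:
  targets:
    - {"turn": [0, 0, 0], "slide": [1.5, 8, 0], "claw": 60}
    - {"turn": [0, 0, 0], "slide": [1.5, 8, 10], "claw": 60}
    - {"turn": [0, 0, 0], "slide": [0, 0, 50], "claw": 0}
    - {"turn": [0, 0, 0], "slide": [0, 0, 50], "claw": 0}
    - {"turn": [0, 0, 0], "slide": [0, 0, 0], "claw": 0}

```text
t: 7.1
eef_pos: [501.3, -65.0, 222.3]
tcp_rot: [3.135, 0.001, 1.378]
ft_force: [-0.6, -1.0, -0.5]
opening: 0.341
grip_force: 0.0
```

Run:
```python
from cell import *
from h import *
f=read_camera("wrist");np.savez('wrist.npz',**f);s=state();print(s['t'],s['eef_pos'],s['tcp_rot'],s['ft_force'])
for q in("red_pivot","red_tip","red_handle","blue_pivot","blue_tip"):print(q,[(np.round(d['xy']),round(d['conf'],2)) for d in look_for(q,'wrist')[:2]])
g=read_camera("scene");np.savez('scene.npz',**g)
P=np.load('P.npy');a=f['frame'].copy()
for X in W(P,[[35,-45,67],[-30,-45,67],[35,40,67],[93,124,105],[-93,124,105],[87,-114,100],[-87,-114,100]]):
    u=proj(f,X)[0];cv2.circle(a,tuple(int(v) for v in u),3,(255,0,255),1)
b=cv2.resize(g['frame'][95:275,190:320],None,fx=2,fy=2,interpolation=cv2.INTER_CUBIC)
c=np.zeros((384,512+260,3),np.uint8);c[:,:512]=a;c[:360,512:]=b
cv2.imwrite('pics/w2.png',c)
```

```text
7.15 [500.39575168 -64.76663996 220.26233259] [3.13827195e+00 5.91765543e-04 1.37832512e+00] [-0.02630799  0.90313633 -0.35233429]
red_pivot [(array([257.,  44.]), 0.89)]
red_tip [(array([261.,  32.]), 0.84)]
red_handle [(array([265.,  35.]), 0.55)]
blue_pivot []
blue_tip []
```

View pics/w2.png

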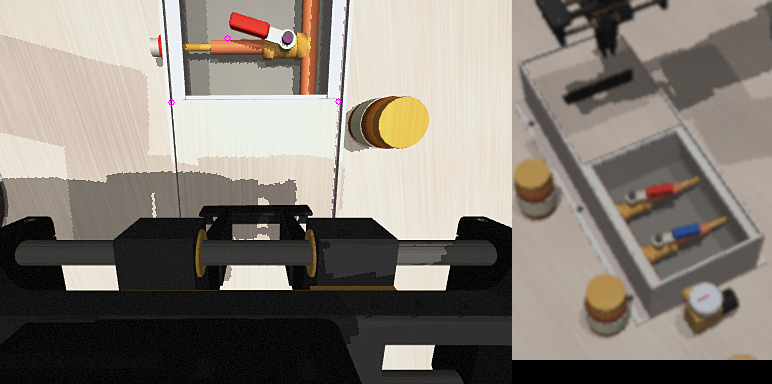

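The wrist view shows red at the right-hand place, with its pivot at (288,39) as predicted and its tip at (232,20). The scene inset confirms blue is further left. The cover stopped hard, but about 5 mm before my estimate, so I'll check its edge and the end stop more closely.

Run:
```python
from cell import *
from h import *
f=load('wrist');P=np.load('P.npy')
def tr(w):
    d=w[:2]-P[:2];C,S=np.cos(P[2]),np.sin(P[2]);return np.round([C*d[0]+S*d[1],-S*d[0]+C*d[1]],1)
for q in((288,39),(232,20)):print(q,tr(back(f,q,75 if q[0]<250 else 75)))
for v in range(90,108,2):print(v,tr(back(f,(255,v),100)),f['frame'][v-1:v+1,255].mean(axis=1))
a=cv2.resize(f['frame'][0:120,150:350],None,fx=4,fy=4,interpolation=cv2.INTER_CUBIC)
g=read_camera('top');np.savez('top1.npz',**g)
b=cv2.resize(g['frame'][175:285,270:380],None,fx=4,fy=4,interpolation=cv2.INTER_CUBIC)
g=load('scene');c=cv2.resize(g['frame'][95:205,185:275],None,fx=4,fy=4,interpolation=cv2.INTER_CUBIC)
o=np.zeros((600,800,3),np.uint8)
o[:240]=cv2.resize(f['frame'][60:120,150:350],None,fx=4,fy=4,interpolation=cv2.INTER_CUBIC)
o[240:600,:440]=b[60:420];o[240:600,440:]=c[:360]
cv2.imwrite('pics/z.png',o)
```

```text
(288, 39) [ 36.1 -48. ]
(232, 20) [-23.6 -29.6]
90 [   0.3 -102.4] [174.66666667 172.33333333]
92 [   0.3 -104.4] [173.66666667 173.66666667]
94 [   0.3 -106.3] [169.33333333 170.66666667]
96 [   0.3 -108.3] [239.66666667 245.33333333]
98 [   0.3 -110.3] [242.         242.33333333]
100 [   0.3 -112.3] [202.         242.66666667]
102 [   0.2 -114.3] [237.66666667 237.        ]
104 [   0.2 -116.2] [236.33333333 237.33333333]
106 [   0.2 -118.2] [236.66666667 236.        ]
```

View pics/z.png

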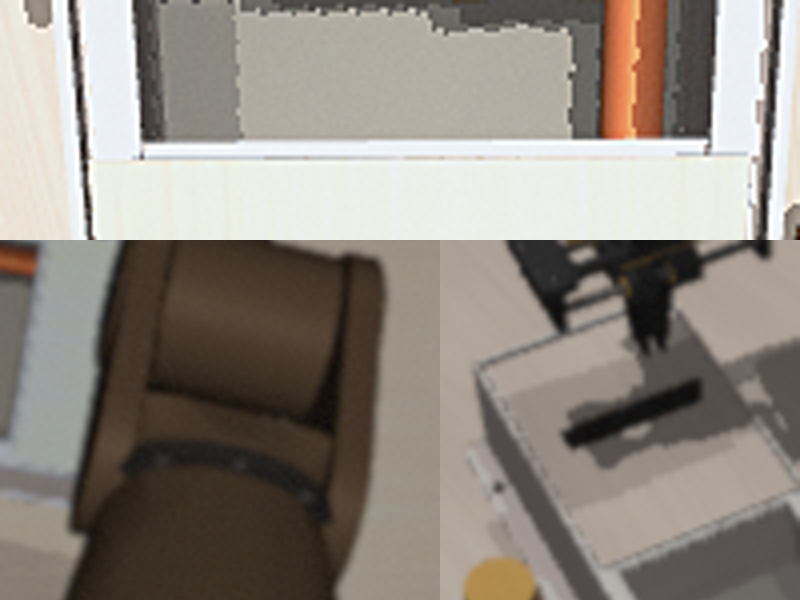

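Cover home: in the top strip, its edge sits about 5 mm beyond the bay edge, which matches −114.5 against −110. The scene crop shows it flush with the far end plate. Next, a finer handle measurement and the push path.

Run:
```python
from h import *
f=load('wrist');P=np.load('P.npy');C,S=np.cos(P[2]),np.sin(P[2])
def tr(w):
    d=w[:2]-P[:2];return np.array([C*d[0]+S*d[1],-S*d[0]+C*d[1]])
print('cam',tr(-f['R'].T@f['t']),(-f['R'].T@f['t'])[2])
hsv=cv2.cvtColor(f['frame'],cv2.COLOR_BGR2HSV);m=((hsv[...,0]<6)|(hsv[...,0]>174))&(hsv[...,1]>180)&(hsv[...,2]>90)
m[:,:200]=0;m[60:]=0;v,u=np.nonzero(m);print(len(u))
bx=cv2.minAreaRect(np.c_[u,v].astype(np.float32));pts=np.array([tr(back(f,p,75)) for p in cv2.boxPoints(bx)]);print(pts.round(1))
L=[(pts[i]+pts[(i+1)%4])/2 for i in range(4)];k=np.argsort([p[0] for p in L]);tip,inn=L[k[0]],L[k[-1]]
a=(inn-tip)/np.linalg.norm(inn-tip);print('tip',tip,'inner',inn,np.linalg.norm(inn-tip),'pivot',tip+65*a,'ang',np.arctan2(-a[1],a[0]))
pv=tip+65*a;z=np.arctan2(-a[1],a[0])
prev=None
for th in [z,.45,.6,.75,.9,1.05,1.2,1.35,1.5,1.571,1.62]:
    d=np.array([-np.cos(th),np.sin(th)]);t=np.array([np.sin(th),np.cos(th)])
    c=pv+46*d-(7+12*np.sin(th)+10*np.cos(th))*t
    w=W(P,[c[0],c[1],0])[0];print(round(th,2),c.round(1),w[:2].round(1),None if prev is None else (w-prev)[:2].round(1));prev=w
print(W(P,[-5,-80,0]))
```

```text
cam [  -0.88028177 -135.29697409] 391.6166873990025
543
[[-28.3 -34. ]
 [-23.6 -21.6]
 [ 16.7 -32.7]
 [ 12.5 -45.4]]
tip [-25.94285716 -27.79599137] inner [ 14.60027933 -39.08281442] 42.08489385702642 pivot [ 36.67590293 -45.22845778] ang 0.27151556874935867
0.27 [-13. -52.] [516.6  84.8] None
0.45 [-14.  -44.3] [517.   92.6] [0.4 7.7]
0.6 [-13.7 -37.4] [518.5  99.3] [1.5 6.7]
0.75 [-12.3 -30.3] [521.2 106. ] [2.7 6.7]
0.9 [ -9.6 -23.3] [525.2 112.5] [4.  6.5]
1.05 [ -5.6 -16.5] [530.4 118.4] [5.2 5.9]
1.2 [ -0.3 -10.3] [536.8 123.5] [6.4 5.1]
1.35 [ 6.2 -4.9] [544.2 127.5] [7.4 4. ]
1.5 [13.8 -0.7] [552.4 130.2] [8.2 2.7]
1.57 [17.7  0.8] [556.5 131. ] [4.1 0.8]
1.62 [20.5  1.6] [559.4 131.3] [2.9 0.3]
[[519.16283408  55.83803898   0.        ]]
```

>>> jog_arm:
  targets:
    - {"turn": [0, 0, 0], "slide": [4, 42, 0], "claw": 0}
    - {"turn": [0, 0, 0], "slide": [4, 42, 0], "claw": 0}
    - {"turn": [0, 0, 0], "slide": [4, 42, 0], "claw": 0}
    - {"turn": [0, 0, 0], "slide": [0, 0, -50], "claw": 0}
    - {"turn": [0, 0, 0], "slide": [0, 0, 0], "claw": 0}

```text
t: 8.12
eef_pos: [510.5, 61.8, 166.2]
tcp_rot: [-3.135, 0.001, 1.379]
ft_force: [-0.4, -0.7, 0.4]
opening: 0.004
grip_force: 0.0
```

>>> jog_arm:
  targets:
    - {"turn": [0, 0, 0], "slide": [0, 0, -40], "claw": 0}
    - {"turn": [0, 0, 0], "slide": [0, 0, -40], "claw": 0}
    - {"turn": [0, 0, 0], "slide": [0, 0, -20], "claw": 0}
    - {"turn": [0, 0, 0], "slide": [0, 0, -5], "claw": 0}
    - {"turn": [0, 0, 0], "slide": [0, 0, 0], "claw": 0}

```text
t: 8.75
eef_pos: [512.8, 61.2, 64.6]
tcp_rot: [3.141, -0.0, 1.378]
ft_force: [-0.7, -0.9, -0.1]
opening: 0.006
grip_force: 0.0
```

>>> jog_arm:
  targets:
    - {"turn": [0, 0, 0], "slide": [1.5, 10, -2], "claw": 0}
    - {"turn": [0, 0, 0], "slide": [1.5, 9, 0], "claw": 0}
    - {"turn": [0, 0, 0], "slide": [1, 6, 0], "claw": 0}
    - {"turn": [0, 0, 0], "slide": [0.4, 7, 0], "claw": 0}

```text
t: 9.25
eef_pos: [516.9, 93.4, 62.0]
tcp_rot: [3.141, 0.001, 1.379]
ft_force: [1.3, -9.0, 0.1]
opening: 0.004
grip_force: 4.0
```

>>> jog_arm:
  targets:
    - {"turn": [0, 0, 0], "slide": [1.5, 6.7, 0], "claw": 0}
    - {"turn": [0, 0, 0], "slide": [2.7, 6.7, 0], "claw": 0}
    - {"turn": [0, 0, 0], "slide": [4, 6.5, 0], "claw": 0}

```text
t: 9.62
eef_pos: [524.1, 113.1, 61.6]
tcp_rot: [-3.14, 0.002, 1.379]
ft_force: [-3.5, -7.7, 0.4]
opening: 0.004
grip_force: 3.6
```

Pushing as planned: about 8 N at a handle angle of about 0.9.

>>> jog_arm:
  targets:
    - {"turn": [0, 0, 0], "slide": [5.5, 5.5, 0], "claw": 0}
    - {"turn": [0, 0, 0], "slide": [6.5, 5, 0], "claw": 0}
    - {"turn": [0, 0, 0], "slide": [7.5, 4, 0], "claw": 0}

```text
t: 10.0
eef_pos: [542.8, 127.8, 61.4]
tcp_rot: [-3.138, 0.002, 1.379]
ft_force: [-6.1, -5.2, 0.3]
opening: 0.009
grip_force: 3.4
```

>>> jog_arm:
  targets:
    - {"turn": [0, 0, 0], "slide": [5, 1.5, 0], "claw": 0}
    - {"turn": [0, 0, 0], "slide": [4, 1, 0], "claw": 0}

```text
t: 10.25
eef_pos: [551.7, 130.3, 61.3]
tcp_rot: [-3.138, 0.002, 1.379]
ft_force: [-6.5, -5.2, 1.5]
opening: 0.003
grip_force: 3.1
```

>>> jog_arm:
  targets:
    - {"turn": [0, 0, 0], "slide": [2.5, 0.3, 0], "claw": 0}
    - {"turn": [0, 0, 0], "slide": [2, 0, 0], "claw": 0}

```text
t: 10.5
eef_pos: [556.1, 130.7, 61.3]
tcp_rot: [-3.138, 0.002, 1.379]
ft_force: [-5.8, -2.5, 1.9]
opening: 0.005
grip_force: 3.1
```

>>> jog_arm:
  targets:
    - {"turn": [0, 0, 0], "slide": [2, -0.2, 0], "claw": 0}
    - {"turn": [0, 0, 0], "slide": [1, -0.2, 0], "claw": 0}

```text
t: 10.75
eef_pos: [559.1, 130.6, 61.3]
tcp_rot: [-3.138, 0.001, 1.379]
ft_force: [-6.4, -0.2, 1.0]
opening: 0.007
grip_force: 3.2
```

>>> jog_arm:
  targets:
    - {"turn": [0, 0, 0], "slide": [1.5, -0.3, 0], "claw": 0}
    - {"turn": [0, 0, 0], "slide": [0, 0, 0], "claw": 0}

```text
t: 11.0
eef_pos: [560.6, 130.5, 61.3]
tcp_rot: [-3.138, 0.001, 1.379]
ft_force: [-6.1, 0.5, -0.3]
opening: 0.004
grip_force: 2.9
```

>>> jog_arm:
  targets:
    - {"turn": [0, 0, 0], "slide": [1.5, -0.3, 0], "claw": 0}
    - {"turn": [0, 0, 0], "slide": [1, -0.2, 0], "claw": 0}

```text
t: 11.25
eef_pos: [561.4, 130.3, 61.1]
tcp_rot: [-3.134, 0.001, 1.379]
ft_force: [-15.2, 5.5, 5.4]
opening: 0.004
grip_force: 8.2
```

>>> jog_arm:
  targets:
    - {"turn": [0, 0, 0], "slide": [1, -0.2, 0], "claw": 0}
    - {"turn": [0, 0, 0], "slide": [1, -0.2, 0], "claw": 0}

```text
t: 11.5
eef_pos: [561.6, 130.3, 61.0]
tcp_rot: [-3.13, 0.002, 1.379]
ft_force: [-22.6, 8.0, 11.3]
opening: 0.003
grip_force: 12.7
```

Force is rising with no motion, so it's at the stop. Back off, lift and look.

>>> jog_arm:
  targets:
    - {"turn": [0, 0, 0], "slide": [-8, 1.5, 0], "claw": 0}
    - {"turn": [0, 0, 0], "slide": [-12, 2, 0], "claw": 0}
    - {"turn": [0, 0, 0], "slide": [0, 0, 50], "claw": 0}
    - {"turn": [0, 0, 0], "slide": [0, 0, 50], "claw": 0}
    - {"turn": [0, 0, 0], "slide": [0, 0, 60], "claw": 0}

```text
t: 12.12
eef_pos: [546.0, 132.7, 222.9]
tcp_rot: [-3.141, 0.0, 1.379]
ft_force: [0.1, -1.0, 0.4]
opening: -0.001
grip_force: 0.0
```

>>> jog_arm:
  targets:
    - {"turn": [0, 0, 0], "slide": [-10, -40, 0], "claw": 0}
    - {"turn": [0, 0, 0], "slide": [-10, -45, 0], "claw": 0}
    - {"turn": [0, 0, 0], "slide": [-10, -45, 0], "claw": 0}
    - {"turn": [0, 0, 0], "slide": [-10, -40, 0], "claw": 0}
    - {"turn": [0, 0, 0], "slide": [0, 0, 0], "claw": 0}

```text
t: 12.75
eef_pos: [506.1, -39.2, 221.8]
tcp_rot: [3.141, 0.0, 1.376]
ft_force: [0.4, 0.5, 0.8]
opening: 0.005
grip_force: 0.0
```

Run:
```python
from cell import *
from h import *
f=read_camera("wrist");g=read_camera("scene");s=state();print(s['t'],s['eef_pos'],s['ft_force'])
P=np.load('P.npy');C,S=np.cos(P[2]),np.sin(P[2])
hsv=cv2.cvtColor(f['frame'],cv2.COLOR_BGR2HSV);m=((hsv[...,0]<6)|(hsv[...,0]>174))&(hsv[...,1]>180)&(hsv[...,2]>90)
m[:,:200]=0;m[90:]=0;v,u=np.nonzero(m)
def tr(w):
    d=w[:2]-P[:2];return np.array([C*d[0]+S*d[1],-S*d[0]+C*d[1]])
if len(u):print(np.array([tr(back(f,p,75)) for p in cv2.boxPoints(cv2.minAreaRect(np.c_[u,v].astype(np.float32)))]).round(1))
c=np.zeros((540,800,3),np.uint8);c[:384,:440]=f['frame'][:,60:500];c[:540,440:]=cv2.resize(g['frame'][95:275,190:310],None,fx=3,fy=3,interpolation=cv2.INTER_CUBIC)
cv2.imwrite('pics/e.png',c)
```

```text
12.85 [506.65193439 -37.28542314 221.80003775] [-0.11792939 -0.4119257  -1.2936813 ]
[[ 29.5  14.9]
 [ 42.   14.8]
 [ 43.  -22.9]
 [ 30.1 -22.8]]
```

View pics/e.png

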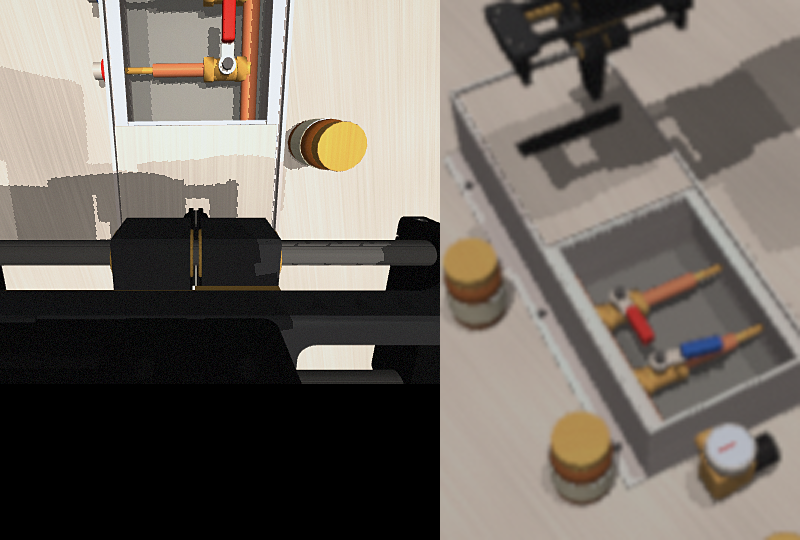

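The red handle now points along trough +y at its stop (wrist view, pivot (228,65) to sleeve (229,10)), within about 1° of fully shut. The blue handle at (700,347) hasn't moved, the cover is flat and home, and the jars are still in place. Handing in.

```bash
python3 -c "
from cell import *
print(job_done())"
```

```text
the job is handed in; nothing more can be done
None
```

The cover plate is pushed flat against its stop over the closed part of the trough, and the red valve handle is turned to its shut stop. The blue handle and both jars look undisturbed in the last picture; the arm never went near the caps. The job was handed in at about 13 s with the robot touching nothing.

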